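# Unlock the slide-out jar tray and draw it out

## Robot

A 6-joint arm with a two-finger parallel gripper is mounted at the origin on the work surface. World frame = base frame: x ahead of the robot, y to its left, z up, the work surface at z = 0. Lengths are in m, angles in rad, forces in N, time in s.
With the tool pointing down it reaches from about 0.35 to 0.775 m from the base axis. Payload 5.5 kg.
Tool frame: the origin (TCP) lies midway between the tips of the shut fingers; the grasp point (between the pads) lies 19 mm behind it (pinch_z is the distance from the TCP to the grasp point, in m); z points along the fingers, y is the line along which they close (so a half turn about z gives the same grasp; the last joint's range is limited). The gripper opens to 85 mm and grips with 20 to 120 N. Pads are 22 mm wide; open, the fingers measure 114 mm over their backs; the gripper's body (76 mm by 85 mm) begins 54 mm behind the grasp point. The pads swing forward as they close: fully open they stand 13 mm farther back than shut.
Start: joints at [1.132, 0.313, 0.046, 1.304, 0, 1.431], TCP at [0.169, 0.55, 0.231] pointing down, gripper open.
Joint ranges: [-2.76, 2.76], [-0.86, 1.69], [-1.03, 1.26], [-2.2, 2.34], [-1.47, 1.5], [-3.14, 3.14]. Speed limits (rad/s): [2.57, 2.57, 3.14, 3.14, 3.14, 3.14].

## Interface

Orientations are given as a unit quaternion [w, x, y, z].
In Python, from workcell import sense, get_image, hand_in, pinch_z gives the robot as it stands.
- The arm moves only by the tool drive_tool, never from a script. Its argument "moves" is a list of rows, each a list of 7 numbers: the shift along the tool's x, y, z in m, then the turn, a rotation vector about the tool's x, y, z in degrees, then the closure, from -1 (fully open) to 1 (shut). A call has exactly 5 rows; each row is the pose to reach, as a shift and turn from the pose commanded when the call began, along the tool's axes at that moment; what a row does not reach only later rows make up. A row lasts 1/10 s, in which the tool goes at most 50 mm and 8.59 degrees, less where a joint would pass 70% of its speed; a pose out of reach is approached as far as the arm can. A call with a gripper value outside its range is refused whole. The fingers move at their own pace and stop on an object; "grip_force" is the grip in N (left out, the last holds). Time passes only in rows, so rows that repeat a pose let the fingers close, or fill a call up. It gives the time, the measured TCP pose, the force, the opening and the grip force at its end, in the units of the state.
- sense(): the state, without advancing time (a new reading comes with each control period).
- get_image(name): name is "scene" or "top"; returns a dict with "frame" (420x560x3 uint8, red, green, blue), "range_z" (420x560 float32, m along the optical axis (not along the pixel's ray), 0 where there is no reading), "vertical_fov" (degrees; the focal length in pixels is half the picture's height over the tangent of half this angle, whatever the lens; pixels are square), "cx", "cy" (the principal point, pixels), "eye" and "orientation" of the camera in the world. Camera axes: x right, y up, looking along -z (the intrinsics and any distortion apply to the point x, -y, -z); pixel columns grow to the right and rows downward; lengths in m; the calibration is good to about 2 mm. A picture is of the moment at which its call begins.
- hand_in(): hands the job in; it is judged then, once.
The state is a dict: "clock": time; "q": joint angles; "joint_velocities": joint speeds; "tau": joint torques, N m; "eef_pos": TCP position; "tool_rot": TCP orientation; "wrist_force": force on the tool from outside, world axes, zero at the start; "ft_torque": the same for the moment, N m; "width": finger opening in m; "grasp_force": force on a finger pad.
Only numpy, scipy, OpenCV 4.12 (cv2) and the standard library are available. Lean on these libraries where they do the work, as an engineer would, in place of code of your own. Each camera call takes 0.05 s, during which the arm holds its last target. There are 200 camera calls.

## Task

The low slide-out tray that carries the jars is locked in by the steel spring catch standing up in the finger hole near its front edge. Press the catch down with a fingertip and, while holding it down, draw the tray out towards you, all the way until the catch springs up in the tray's rear hole and locks it open; then take your hand away. Pick nothing up: the things on the tray ride out untouched and standing, and the things on the counter stay where they are.

Things in the scene. Friction and masses are not known exactly. Their poses are not given: they have to be found in the camera images.
- jar_unit: fixed base of the slide-out tray: a wooden plinth 270 x 304 mm, 20 mm high, with an aluminium runner (top at 54 mm) along each side. Origin: centre of its underside, on the counter. x points along the runners from the tray's front to its back; -x faces the robot (turned up to 0.25 rad) and is the way the tray comes out; z is up. Tray, catch and holes lie on its line y = 0.
- tray (a joint): how far the tray is drawn out to -x of jar_unit, m: 0 home, 0.123 end stop. The catch, when up, holds it at 0 to 0.004 (home) or 0.116 to 0.123 (locked open). A wooden board 260 x 270 mm, 7 mm thick, underside 29 mm and top 36 mm above the counter, 9 mm over the plinth; 28 mm rims at sides and back, 6 mm front lip. Sliding friction about 2 N; it stays where left.
- finger_hole (a point): centre of the finger hole in the tray, at the tray's top face (36 mm above the counter); moves with the tray. A rectangle 43 mm along jar_unit x and 50 mm along y, right through the board, with flat steel trim. Its front edge is 21.5 mm towards -x from this point: a fingertip in the hole can press the catch and pull this edge at once.
- rear_hole (a point): centre of the rear hole in the tray, 120.5 mm behind (+x of) the finger hole, at the tray's top face; 42 mm along x, 50 mm along y. Moves with the tray.
- catch (a joint): how far the spring catch is pressed down, m: 0 fully up, 0.018 lowest. Pressed past 0.013 its top is below the tray's underside and the tray can slide over it; let go, it springs up, or lies against the underside of the tray if covered. The spring takes about 3 N to start and 8 N at the bottom.
- catch_top (a point): centre of the top of the spring catch: a steel push pad 34 mm long along jar_unit x, 22 mm wide, ribbed, guided straight up and down in the plinth; it does not move with the tray. Fully up its top is 42 mm above the counter, 6 mm proud of the tray. With the tray home it nearly fills the finger hole's length: 5 mm free in front, 4 mm behind.
- pickle_jar: glass jar of pickles with a brass lid, 76 mm across, 120 mm tall, standing at the back of the tray to one side of the holes (it may be on either side). Origin: centre of its underside. It weighs about 0.4 kg.
- round_jar: round-bellied glass jar with a cork stopper, 80 mm across, 92 mm tall, standing at the back of the tray on the other side. Origin: centre of its underside.
- spice_tin: low metal spice tin, 62 mm across, 54 mm tall, standing on the tray about 110 mm from the finger hole, left or right. Origin: centre of its underside.
- ramekin: small white ceramic cup, 72 mm across, 40 mm tall, standing on the tray across from the spice tin. Origin: centre of its underside.
- canister: stainless steel canister with a hinged lid, 116 mm across, 182 mm tall with its knob, on the counter to the left (+y) of the tray. Origin: centre of its underside.
- colander: lime green plastic colander, 216 mm across at the rim, 270 mm over its two handles, 95 mm tall, on the counter at the robot's right (-y), nearer than the tray. Origin: centre of its underside.
- mug: black ceramic mug, 82 mm across, 95 mm tall, on the counter to the right (-y) of the tray; its handle points away from the tray. Origin: centre of its underside.
- rolling_pin: wooden rolling pin, 420 mm long and 52 mm thick, on a low wooden rest, 71 mm tall in all, on the counter at the robot's left (+y). Origin: centre of the rest's underside; the pin lies along its x axis.
There are look-alikes about, which are no part of the job. What is shaped like the ramekin but orange is not meant.

How it is judged:
By the outcome, as a careful person would: the job done as asked, in the order asked, and still so for the second after the job is handed in, with the robot touching nothing.
It also fails if it takes over 38 s, if anything falls off the work surface, if the arm or the gripper's body presses on something with over 40 N, if the wrist force passes 120 N, or if a joint passes its speed limit or range.

## Working session

There is one attempt and no reset: what is moved stays moved. The work goes in short steps, Python scripts to look and compute and a tool call to move; the robot and the scene stay as the last step left them, time stands still between calls to the robot, and variables do not carry over. Pictures are saved under pics/ and viewed, at most 10 in all, crops included, and the job is handed in when it is done.

Besides the shell and the picture viewer there is one more tool, called after "Emit:" as name(argument=value, ...), one argument or row to a line, values as JSON. drive_tool: Moves the arm, as the interface text tells. Its arguments: {"type":"object","properties":{"moves":{"type":"array"},"grip_force":{"type":"number"}},"required":["moves"]}

```bash
mkdir -p pics; cat > h.py <<'E'
import numpy as np, cv2
from workcell import sense, get_image, hand_in, pinch_z
from scipy.spatial.transform import Rotation as R
def Rq(q): return R.from_quat([q[1],q[2],q[3],q[0]])
def cloud(im):
    h,w=im["range_z"].shape; f=h/2/np.tan(np.radians(im["vertical_fov"])/2)
    u,v=np.meshgrid(np.arange(w),np.arange(h)); z=im["range_z"]
    p=np.stack([(u-im["cx"])/f*z,-(v-im["cy"])/f*z,-z],-1)
    P=Rq(im["orientation"]).apply(p.reshape(-1,3)).reshape(h,w,3)+np.array(im["eye"])
    P[z==0]=np.nan
    return P
E
python3 - <<'E'
from h import *
for n in("scene","top"):
    im=get_image(n); cv2.imwrite(f"pics/{n}0.png",im["frame"][:,:,::-1])
    print(n,{k:v for k,v in im.items() if k not in("frame","range_z")})
    np.savez(f"{n}0.npz",P=cloud(im),F=im["frame"])
print(sense(),pinch_z)
E
```

```text
scene {'vertical_fov': 42.89139743892731, 'cx': 281.81067760141497, 'cy': 205.74915333084783, 'eye': array([ 1.4107626 , -1.1788884 ,  1.15834272]), 'orientation': array([0.85149512, 0.42853182, 0.12645986, 0.27445298])}
top {'vertical_fov': 57.531374366318616, 'cx': 284.50490314646703, 'cy': 207.66609998255507, 'eye': array([ 0.35702989, -0.00233367,  1.33912917]), 'orientation': array([-0.69527081, -0.06981929,  0.0492226 ,  0.7136532 ])}
{'clock': 0.1, 'q': array([1.13238479e+00, 3.13970516e-01, 4.50788468e-02, 1.30356671e+00,
       1.47022899e-06, 1.43118096e+00]), 'joint_velocities': array([ 0.00014515, -0.00111606,  0.00332698, -0.0019591 ,  0.00109461,
       -0.00011069]), 'tau': array([ 3.07965092e-03, -4.81724238e+01,  2.99245155e+01,  1.27864850e-02,
       -8.49587605e-05,  2.17086944e-05]), 'eef_pos': array([0.16908817, 0.54910833, 0.23046667]), 'tool_rot': array([-2.37552975e-04,  1.48842901e-01,  9.88860506e-01, -7.96351265e-04]), 'wrist_force': array([ 0.55969346, -1.46779411,  0.14652697]), 'ft_torque': array([-0.02647768,  0.00517297, -0.05631318]), 'grasp_force': 0.0, 'width': 0.08497523908374642} 0.0187
```

View pics/top0.png

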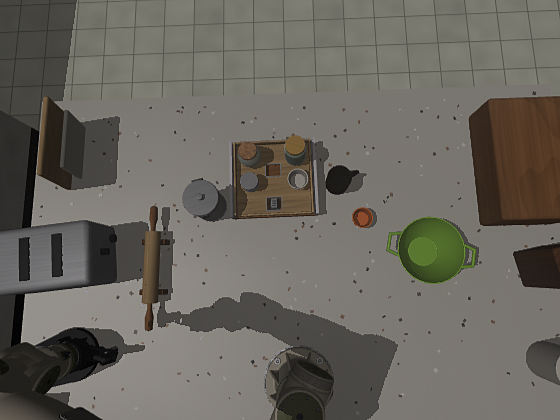

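View pics/scene0.png

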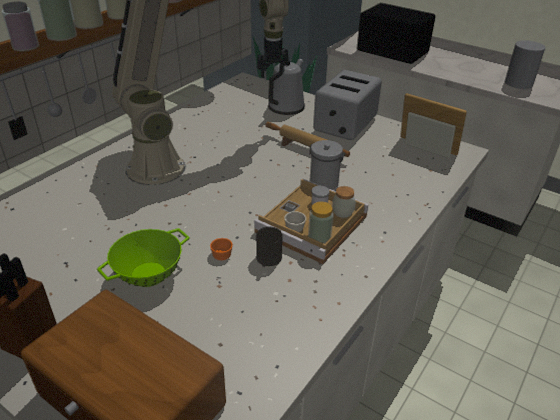

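Top view: the tray spans (233–318, 138–218), the finger hole with steel catch is at (274,203) and the rear hole at (273,170). The jars are at (248,152) and (295,148), the tin at (250,181) and the white ramekin at (298,179). Candidates for the catch: the grey square at (274,203), which is in the front hole, and the dark rear hole at (273,170), which has no pad. I choose (274,203). The orange cup at (363,217) is a decoy.

```bash
python3 - <<'E'
from h import *
d=np.load("top0.npz");P=d["P"];F=d["F"]
cv2.imwrite("pics/crop0.png",cv2.resize(F[130:225,225:325,::-1],None,fx=6,fy=6,interpolation=cv2.INTER_CUBIC))
np.set_printoptions(precision=4,suppress=True)
print((P[195:212,262:288:2,2]*1000).round(0))
for u,v in[(274,203),(273,170),(248,152),(295,148),(250,181),(298,179),(200,195),(275,212),(235,200),(317,200),(233,145),(313,142)]: print(u,v,P[v,u])
E
```

```text
[[36. 34. 33. 33. 37. 33. 34. 34. 41. 40. 33. 35. 32.]
 [42. 36. 36. 35. 33. 34. 40. 39. 39. 36. 35. 38. 36.]
 [36. 36. 41. 33. 35. 34. 35. 30. 34. 32. 35. 34. 38.]
 [32. 36. 34. 19. 20. 39. 34. 44. 19. 20. 36. 41. 42.]
 [36. 35. 35. 21. 19. 47. 43. 39. 19. 18. 34. 33. 36.]
 [35. 32. 38. 18. 20. 43. 39. 41. 18. 17. 33. 35. 37.]
 [30. 33. 36. 21. 23. 43. 44. 38. 23. 18. 33. 38. 36.]
 [36. 32. 38. 19. 19. nan 41. nan 24. 15. 35. 40. 35.]
 [38. 36. 37. 21. 23. 40. 45. 43. 20. 20. 40. 36. 37.]
 [35. 36. 37. 17. 22. 39. 40. 42. 20. 14. 37. 38. 35.]
 [35. 38. 36. 17. 18. 41. 43. 42. 18. 21. 38. 35. 37.]
 [39. 28. 40. 16. 22. 47. 41. 42. 19. 24. 42. 33. 34.]
 [32. 35. 31. 21. 20. 44. 39. 39. 21. 17. 35. 36. 34.]
 [36. 39. 36. 19. 18. 22. 22. 20. 17. 15. 32. 32. 36.]
 [38. 29. 35. 19. 25. 19. 22. 20. 22. 39. 34. 32. 36.]
 [35. 35. 37. 36. 29. 33. 37. 40. 38. 34. 33. 35. 37.]
 [35. 32. 39. 35. 37. 35. 38. 34. 32. 33. 35. 29. 34.]]
274 203 [0.5951 0.0687 0.045 ]
273 170 [0.7211 0.0717 0.0134]
248 152 [0.7539 0.147  0.1273]
295 148 [ 0.752  -0.0085  0.1584]
250 181 [0.6647 0.1457 0.0889]
298 179 [ 0.6795 -0.0164  0.0364]
200 195 [0.6016 0.2906 0.1836]
275 212 [0.5658 0.0665 0.0318]
235 200 [0.6059 0.2005 0.064 ]
317 200 [ 0.5995 -0.0788  0.0547]
233 145 [0.8008 0.2067 0.0668]
313 142 [ 0.806  -0.0725  0.0559]
```

View pics/crop0.png

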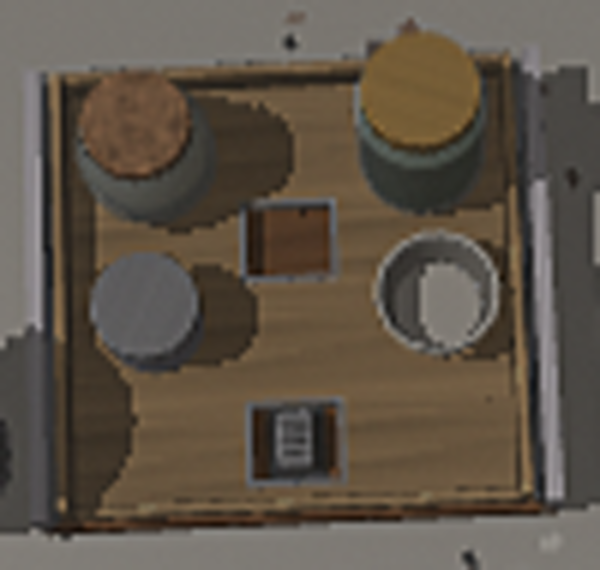

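```bash
cat >> h.py <<'E'
def cast(im,u,v,z):
    f=210/np.tan(np.radians(im["vertical_fov"])/2)
    d=Rq(im["orientation"]).apply([(u-im["cx"])/f,-(v-im["cy"])/f,-1]); e=np.array(im["eye"])
    return (e+d*(z-e[2])/d[2])
def totool(goal,yaw):
    "shift in tool axes and turn about tool z to bring tool x to -(tray x)"
    s=sense(); M=Rq(s["tool_rot"]).as_matrix()
    ax=np.array([-np.cos(yaw),-np.sin(yaw),0]); t=M.T@ax
    return (M.T@(np.array(goal)-s["eef_pos"])*1000).round(1), np.degrees(np.arctan2(t[1],t[0])).round(2)
E
python3 - <<'E'
from h import *
np.set_printoptions(precision=4,suppress=True)
im=get_image("top");P=cloud(im)
Z=P[...,2]
def cen(m,box):
    a=np.zeros_like(m);u0,v0,u1,v1=box;a[v0:v1,u0:u1]=m[v0:v1,u0:u1]
    v,u=np.nonzero(a);return u.mean(),v.mean(),len(u),(u.min(),u.max(),v.min(),v.max())
# steel trim by low saturation
hsv=cv2.cvtColor(im["frame"],cv2.COLOR_RGB2HSV);S=hsv[...,1]<70
for b in[(262,193,288,214),(262,160,288,180)]:
    u,v,n,e=cen(S,b);print("trim",u,v,n,e)
    uc=(e[0]+e[1])/2;vc=(e[2]+e[3])/2
    print(cast(im,uc,vc,.036),cast(im,u,v,.036))
pm=(Z>.036)&(Z<.052)
u,v,n,e=cen(pm,(270,197,281,209));print("pad",u,v,n,e,cast(im,u,v,.042))
# runners
Q=P[150:210]
for b in[(226,240),(308,324)]:
    q=P[145:208,b[0]:b[1]].reshape(-1,3);c=hsv[145:208,b[0]:b[1]].reshape(-1,3)
    q=q[(q[:,2]>.046)&(q[:,2]<.062)&(c[:,1]<50)]
    k=np.polyfit(q[:,0],q[:,1],1);print("runner",len(q),np.arctan(k[0]),np.polyval(k,.6))
E
```

```text
trim 274.3523316062176 203.02072538860102 193 (np.int64(266), np.int64(282), np.int64(196), np.int64(211))
[0.595  0.0692 0.036 ] [0.5967 0.068  0.036 ]
trim 274.1341463414634 168.8170731707317 82 (np.int64(265), np.int64(287), np.int64(160), np.int64(179))
[0.7164 0.0599 0.036 ] [0.7191 0.0664 0.036 ]
pad 273.71875 202.25 64 (np.int64(271), np.int64(279), np.int64(197), np.int64(207)) [0.5983 0.0698 0.042 ]
runner 209 0.01841241576881233 0.21573351581426137
runner 209 0.012419375294482093 -0.075654649079451
```

```bash
python3 -c "
from h import *
print(totool([.594,.0695,.231],.015),totool([.594,.0695,.09],.015))"
```

```text
(array([-5.473e+02, -3.334e+02, -1.000e-01]), np.float64(-17.98)) (array([-547.3, -333.2,  140.9]), np.float64(-17.98))
```

Emit:
drive_tool(
  moves=[
    [-40, 0, 0, 0, 0, 0, 1],
    [0, 0, 0, 0, 0, 0, 1],
    [0, 0, 0, 0, 0, 0, 1],
    [0, 0, 0, 0, 0, 0, 1],
    [0, 0, 0, 0, 0, 0, 5],
  ],
)

```text
out of range
```

Emit:
drive_tool(
  moves=[
    [-0.04, -0.024, 0, 0, 0, 0, 1],
    [-0.08, -0.048, 0, 0, 0, 0, 1],
    [-0.12, -0.073, 0, 0, 0, 0, 1],
    [-0.16, -0.097, 0, 0, 0, 0, 1],
    [-0.2, -0.122, 0, 0, 0, 0, 1],
  ],
  grip_force=30,
)

```text
clock: 0.65
eef_pos: [0.3253, 0.3726, 0.2311]
tool_rot: [-0.0, 0.149, 0.989, -0.0]
wrist_force: [0.5, 1.7, 0.5]
width: 0.0123
grasp_force: 0.0
```

The first call had its rows in mm and an out-of-range closure. It was refused whole, so nothing moved. I'm continuing in metres.

Emit:
drive_tool(
  moves=[
    [-0.04, -0.024, 0, 0, 0, 0, 1],
    [-0.08, -0.048, 0, 0, 0, 0, 1],
    [-0.12, -0.073, 0, 0, 0, 0, 1],
    [-0.16, -0.097, 0, 0, 0, 0, 1],
    [-0.2, -0.122, 0, 0, 0, 0, 1],
  ],
)

```text
clock: 1.15
eef_pos: [0.4806, 0.197, 0.2312]
tool_rot: [-0.0, 0.149, 0.989, 0.0]
wrist_force: [0.8, 1.5, 0.6]
width: 0.0003
grasp_force: 0.0
```

Emit:
drive_tool(
  moves=[
    [-0.04, -0.024, 0, 0, 0, -6, 1],
    [-0.08, -0.048, 0, 0, 0, -12, 1],
    [-0.12, -0.073, 0, 0, 0, -18, 1],
    [-0.147, -0.09, 0, 0, 0, -18, 1],
    [-0.147, -0.09, 0.03, 0, 0, -18, 1],
  ],
)

```text
clock: 1.65
eef_pos: [0.5991, 0.0655, 0.2039]
tool_rot: [0.004, -0.005, 1.0, -0.001]
wrist_force: [-0.4, 0.8, -0.0]
width: 0.0002
grasp_force: 0.0
```

Emit:
drive_tool(
  moves=[
    [0, 0, 0.03, 0, 0, 0, 1],
    [0, 0, 0.06, 0, 0, 0, 1],
    [0, 0, 0.09, 0, 0, 0, 1],
    [0, 0, 0.11, 0, 0, 0, 1],
    [0, 0, 0.11, 0, 0, 0, 1],
  ],
)

```text
clock: 2.15
eef_pos: [0.5908, 0.0693, 0.0876]
tool_rot: [-0.004, -0.008, 1.0, 0.0]
wrist_force: [-1.4, -0.9, 0.2]
width: -0.0002
grasp_force: 0.0
```

```bash
python3 - <<'E'
from h import *
print(totool([.594,.0695,.05],.015),sense()["eef_pos"],sense()["wrist_force"])
a=get_image("top")["frame"][150:225,225:325,::-1];b=get_image("scene")["frame"][165:265,240:380,::-1]
r=lambda x,f:cv2.resize(x,None,fx=f,fy=f,interpolation=cv2.INTER_CUBIC)
A=r(a,4);B=r(b,3);C=np.zeros((300,820,3),np.uint8);C[:,:400]=A;C[:,400:]=B
cv2.imwrite("pics/c1.png",C[:,:800])
E
```

```text
(array([-3.5,  0.1, 37.6]), np.float64(0.01)) [0.59077905 0.06932159 0.08758834] [-1.38230829 -0.92632995  0.15327027]
```

View pics/c1.png

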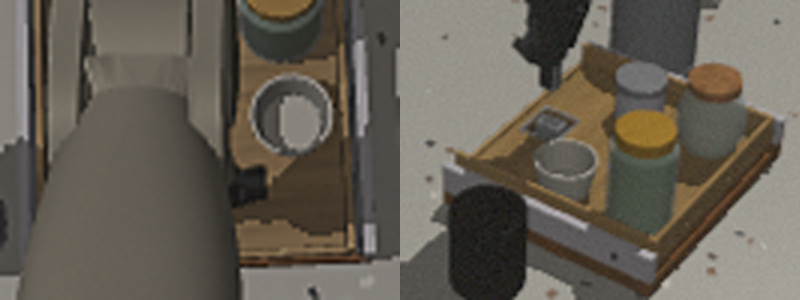

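The left half shows the arm covering the hole from above. The right half (scene view) shows the shut fingertips at about (550,85), right over the catch at (548,122). I'm descending.

Emit:
drive_tool(
  moves=[
    [-0.002, 0, 0.015, 0, 0, 0, 1],
    [-0.003, 0, 0.03, 0, 0, 0, 1],
    [-0.003, 0, 0.037, 0, 0, 0, 1],
    [-0.003, 0, 0.042, 0, 0, 0, 1],
    [-0.003, 0, 0.046, 0, 0, 0, 1],
  ],
)

```text
clock: 2.75
eef_pos: [0.5974, 0.0694, 0.046]
tool_rot: [0.001, -0.008, 1.0, 0.0]
wrist_force: [-0.6, -0.3, 0.1]
width: -0.0003
grasp_force: 0.0
```

Emit:
drive_tool(
  moves=[
    [0, 0, 0.002, 0, 0, 0, 1],
    [0, 0, 0.004, 0, 0, 0, 1],
    [0, 0, 0.006, 0, 0, 0, 1],
    [0, 0, 0.006, 0, 0, 0, 1],
    [0, 0, 0.006, 0, 0, 0, 1],
  ],
)

```text
clock: 3.25
eef_pos: [0.5971, 0.0694, 0.0398]
tool_rot: [0.0, -0.008, 1.0, 0.0]
wrist_force: [-1.0, 0.3, 3.3]
width: -0.0
grasp_force: 1.4
```

Emit:
drive_tool(
  moves=[
    [0, 0, 0.003, 0, 0, 0, 1],
    [0, 0, 0.006, 0, 0, 0, 1],
    [0, 0, 0.009, 0, 0, 0, 1],
    [0, 0, 0.011, 0, 0, 0, 1],
    [0, 0, 0.011, 0, 0, 0, 1],
  ],
)

```text
clock: 3.75
eef_pos: [0.5972, 0.0694, 0.0283]
tool_rot: [0.0, -0.008, 1.0, 0.0]
wrist_force: [-0.0, 0.2, 7.1]
width: 0.0
grasp_force: 3.0
```

Emit:
drive_tool(
  moves=[
    [0, 0, 0.001, 0, 0, 0, 1],
    [0, 0, 0.002, 0, 0, 0, 1],
    [0, 0, 0.003, 0, 0, 0, 1],
    [0, 0, 0.003, 0, 0, 0, 1],
    [0, 0, 0.003, 0, 0, 0, 1],
  ],
)

```text
clock: 4.25
eef_pos: [0.5972, 0.0694, 0.0257]
tool_rot: [0.001, -0.008, 1.0, 0.0]
wrist_force: [-1.2, -0.5, 6.7]
width: 0.0003
grasp_force: 3.4
```

Emit:
drive_tool(
  moves=[
    [0.003, 0, 0, 0, 0, 0, 1],
    [0.006, 0, 0, 0, 0, 0, 1],
    [0.009, 0, 0, 0, 0, 0, 1],
    [0.012, 0, 0, 0, 0, 0, 1],
    [0.015, 0, 0, 0, 0, 0, 1],
  ],
)

```text
clock: 4.75
eef_pos: [0.5857, 0.069, 0.027]
tool_rot: [0.004, -0.008, 1.0, -0.0]
wrist_force: [5.8, 0.2, 6.5]
width: -0.0001
grasp_force: 3.2
```

Emit:
drive_tool(
  moves=[
    [0.003, 0, 0, 0, 0, 0, 1],
    [0.006, 0, 0, 0, 0, 0, 1],
    [0.009, 0, 0, 0, 0, 0, 1],
    [0.012, 0, 0, 0, 0, 0, 1],
    [0.015, 0, 0, 0, 0, 0, 1],
  ],
)

```text
clock: 5.25
eef_pos: [0.5717, 0.0688, 0.0271]
tool_rot: [0.005, -0.008, 1.0, 0.0]
wrist_force: [7.5, -0.0, 4.9]
width: -0.0001
grasp_force: 4.2
```

```bash
python3 - <<'E'
from h import *
b=get_image("scene")["frame"][165:265,240:380,::-1]; b0=np.load("scene0.npz")["F"][165:265,240:380,::-1]
cv2.imwrite("pics/c2.png",cv2.resize(np.hstack([b0,b]),(784,280),interpolation=cv2.INTER_CUBIC))
E
```

```text
(no output)
```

View pics/c2.png

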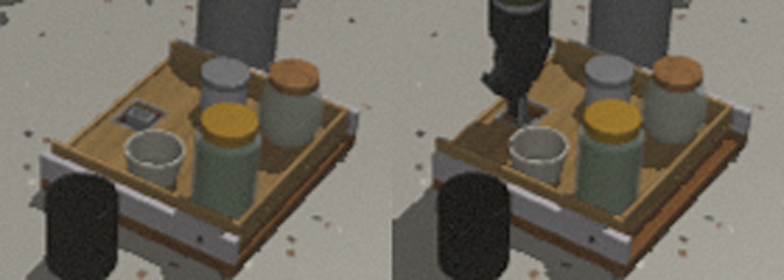

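The right half shows the tray moved out about 15 mm: the plinth is bare at the back, the fingertip is in the hole and everything is standing. I'll keep pulling.

Emit:
drive_tool(
  moves=[
    [0.004, 0, 0, 0, 0, 0, 1],
    [0.009, 0, 0, 0, 0, 0, 1],
    [0.014, 0, 0, 0, 0, 0, 1],
    [0.02, 0, 0, 0, 0, 0, 1],
    [0.026, 0, 0, 0, 0, 0, 1],
  ],
)

```text
clock: 5.8
eef_pos: [0.545, 0.0684, 0.0268]
tool_rot: [0.004, -0.008, 1.0, -0.0]
wrist_force: [6.3, -0.2, 4.9]
width: 0.0002
grasp_force: 3.1
```

Emit:
drive_tool(
  moves=[
    [0.006, 0, 0, 0, 0, 0, 1],
    [0.012, 0, 0, 0, 0, 0, 1],
    [0.018, 0, 0, 0, 0, 0, 1],
    [0.024, 0, 0, 0, 0, 0, 1],
    [0.03, 0, 0, 0, 0, 0, 1],
  ],
)

```text
clock: 6.3
eef_pos: [0.515, 0.0679, 0.0268]
tool_rot: [0.004, -0.008, 1.0, -0.0]
wrist_force: [6.0, -0.6, 4.7]
width: 0.0004
grasp_force: 3.1
```

Emit:
drive_tool(
  moves=[
    [0.006, 0, 0, 0, 0, 0, 1],
    [0.012, 0, 0, 0, 0, 0, 1],
    [0.018, 0, 0, 0, 0, 0, 1],
    [0.023, 0, 0, 0, 0, 0, 1],
    [0.027, 0, 0, 0, 0, 0, 1],
  ],
)

```text
clock: 6.8
eef_pos: [0.4877, 0.0674, 0.0267]
tool_rot: [0.004, -0.008, 1.0, -0.0]
wrist_force: [6.2, -0.4, 3.8]
width: 0.0001
grasp_force: 3.0
```

Emit:
drive_tool(
  moves=[
    [0.004, 0, 0, 0, 0, 0, 1],
    [0.008, 0, 0, 0, 0, 0, 1],
    [0.012, 0, 0, 0, 0, 0, 1],
    [0.015, 0, 0, 0, 0, 0, 1],
    [0.017, 0, 0, 0, 0, 0, 1],
  ],
)

```text
clock: 7.3
eef_pos: [0.4706, 0.0672, 0.0266]
tool_rot: [0.004, -0.008, 1.0, -0.0]
wrist_force: [6.5, -0.0, 4.4]
width: -0.0003
grasp_force: 2.9
```

Emit:
drive_tool(
  moves=[
    [0.001, 0, 0, 0, 0, 0, 1],
    [0.002, 0, 0, 0, 0, 0, 1],
    [0.003, 0, 0, 0, 0, 0, 1],
    [0.004, 0, 0, 0, 0, 0, 1],
    [0.005, 0, 0, 0, 0, 0, 1],
  ],
)

```text
clock: 7.8
eef_pos: [0.4616, 0.0673, 0.025]
tool_rot: [-0.0, -0.008, 1.0, 0.0]
wrist_force: [5.4, -0.3, 0.1]
width: 0.0
grasp_force: 2.3
```

```bash
python3 - <<'E'
from h import *
t=get_image("top");s=get_image("scene")
a=t["frame"][150:240,225:325,::-1];b=s["frame"][165:265,220:340,::-1]
r=lambda x,w,h:cv2.resize(x,(w,h),interpolation=cv2.INTER_CUBIC)
cv2.imwrite("pics/c3.png",np.hstack([r(a,360,324),r(b,388,324)]))
E
```

```text
(no output)
```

View pics/c3.png

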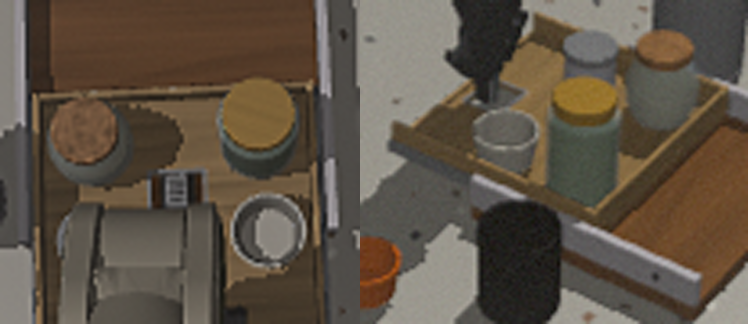

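The catch is up in the rear hole at left-half (178,188). All the items are standing. I'll ease the fingertip off the edge, then lift straight up.

Emit:
drive_tool(
  moves=[
    [-0.003, 0, 0, 0, 0, 0, 1],
    [-0.006, 0, 0, 0, 0, 0, 1],
    [-0.009, 0, 0, 0, 0, 0, 1],
    [-0.009, 0, -0.005, 0, 0, 0, 1],
    [-0.009, 0, -0.015, 0, 0, 0, 1],
  ],
)

```text
clock: 8.4
eef_pos: [0.4698, 0.0675, 0.0401]
tool_rot: [-0.001, -0.008, 1.0, 0.0]
wrist_force: [0.3, -0.4, -0.5]
width: -0.0
grasp_force: 0.0
```

Emit:
drive_tool(
  moves=[
    [0, 0, -0.03, 0, 0, 0, 1],
    [0, 0, -0.07, 0, 0, 0, 1],
    [0, 0, -0.11, 0, 0, 0, 1],
    [0, 0, -0.15, 0, 0, 0, 1],
    [0, 0, -0.19, 0, 0, 0, 1],
  ],
)

```text
clock: 8.9
eef_pos: [0.4702, 0.0675, 0.233]
tool_rot: [0.0, -0.008, 1.0, 0.0]
wrist_force: [0.2, 0.3, 0.4]
width: -0.0001
grasp_force: 0.0
```

Emit:
drive_tool(
  moves=[
    [0.02, 0.03, -0.02, 0, 0, 0, 1],
    [0.04, 0.07, -0.02, 0, 0, 0, 1],
    [0.05, 0.11, -0.02, 0, 0, 0, 1],
    [0.05, 0.15, -0.02, 0, 0, 0, 1],
    [0.05, 0.19, -0.02, 0, 0, 0, 1],
  ],
)

```text
clock: 9.4
eef_pos: [0.417, 0.2581, 0.2517]
tool_rot: [0.001, -0.008, 1.0, 0.0]
wrist_force: [0.5, -0.5, -0.7]
width: -0.0
grasp_force: 0.0
```

```bash
python3 - <<'E'
from h import *
t=get_image("top");s=get_image("scene")
a=t["frame"][130:250,205:355,::-1];b=s["frame"][145:285,200:380,::-1]
r=lambda x,w,h:cv2.resize(x,(w,h),interpolation=cv2.INTER_CUBIC)
cv2.imwrite("pics/c4.png",np.hstack([r(a,400,320),r(b,400,320)]))
P=cloud(t)
q=P[160:215,258:290,2]
print((P[178:200,264:284:2,2]*1000).round(0))
E
```

```text
[[37. 36. 35. 34. 36. 32. 35. 35. 36. 36.]
 [30. 33. 39. 38. 37. 30. 36. 32. 35. 35.]
 [38. 34. 40. 36. 32. 38. 32. 36. 33. 36.]
 [33. 34. 29. 31. 38. 38. 37. 33. 34. 31.]
 [31. 33. 39. 40. 36. 36. 37. 35. 34. 42.]
 [35. 37. 37. 33. 34. 35. 26. 37. 36. 35.]
 [36. 32. 37. 34. 36. nan 34. 39. 32. 37.]
 [34. 35. 33. 37. 37. 36. 32. 32. 37. 39.]
 [35. 36. 41. 37. 37. 35. 35. 31. 39. 34.]
 [38. 36. 32. 38. 35. 35. 39. 36. 35. 33.]
 [35. 34. 38. 35. 37. 35. 31. 32. 34. 42.]
 [30. 36. 36. 34. 38. 36. 38. 41. 31. 37.]
 [40. 36. 38. 34. 39. 36. 38. 37. 30. 31.]
 [33. 31. 33. 35. 35. 35. 40. 37. 32. 32.]
 [32. 36. 35. 34. 35. 34. 29. 38. 32. 38.]
 [34. 35. 40. 40. 37. 34. 37. 33. 35. 35.]
 [34. nan 36. 33. 36. 30. 34. 39. 37. 36.]
 [29. 35. 38. 36. 35. 35. 31. 32. 29. 34.]
 [35. 34. 31. 32. 35. 37. 33. 38. 30. 35.]
 [33. 36. 35. 34. 34. 30. 40. 36. 39. 34.]
 [37. 35. 33. 26. 45. 41. 44. 21. 21. 41.]
 [33. 34. 23. 20. 41. 38. 41. 21. 20. 35.]]
```

View pics/c4.png

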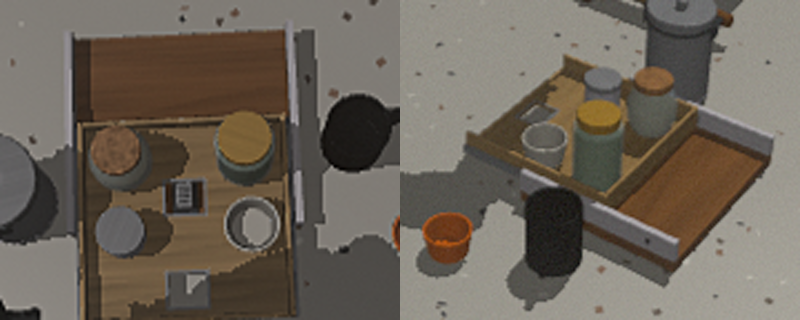

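The top view at left shows the catch proud at about 42 mm in the rear hole (185,195). Every item is standing and the arm is clear. I'm handing in.

```bash
python3 -c "
from h import *
print(hand_in())"
```

```text
the job is handed in; nothing more can be done
None
```

The tray is drawn out and locked open with the catch up in its rear hole, everything on the tray is still standing, the arm is clear, and the job is handed in at about 9.5 s on the robot's clock.

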